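# Wedge the rocking mortar stand

### The arm

A 6-joint arm with a two-finger parallel gripper is mounted at the origin on a cart in front of the work surface, level with it; the furniture and walls round the work are solid. World frame = base frame: x ahead of the robot, y to its left, z up, the work surface at z = 0. Lengths are in m, angles in rad, forces in N, time in s.
With the tool pointing down it reaches from about 0.3 to 0.95 m from the base axis. Payload 3.1 kg.
Tool frame: the origin (TCP) lies midway between the tips of the shut fingers; the grasp point (between the pads) lies 19 mm behind it; z points along the fingers, y is the line along which they close (so a half turn about z gives the same grasp; the last joint's range is limited). The gripper opens to 85 mm and grips with 20 to 120 N. Pads are 22 mm wide; open, the fingers measure 114 mm over their backs; the gripper's body (76 mm by 85 mm) begins 54 mm behind the grasp point. The pads swing forward as they close: fully open they stand 13 mm farther back than shut.
Start: joints at [1.271, 0.308, 1.634, -0, 1.2, -0.07], TCP at [0.142, 0.609, 0.231] pointing down, gripper open.
Joint ranges: [-3.06, 3.06], [-0.79, 1.96], [0.05, 2.63], [-1.19, 4.34], [0.05, 2.64], [-2.94, 2.94]. Speed limits (rad/s): [2.79, 2.79, 3.14, 3.14, 3.14, 3.14].

### API

Orientations are given as a unit quaternion [x, y, z, w].
In Python, from cell import bot gives the robot as it stands.
- The arm moves only by the tool move_arm, never from a script. Its argument "plan" is one flat list of numbers, 7 for each row, row after row: the opening, from 0 (shut) to 1 (fully open), then the shift along the tool's x, y, z in cm, then the turn, a rotation vector about the tool's x, y, z in units of 6 degrees (1.0 is 6 degrees). In form: [hand, tx, ty, tz, wx, wy, wz, hand, tx, ty, tz, wx, wy, wz, ...]. A call has 1 to 5 rows; each row is the pose to reach, as a shift and turn from the pose commanded when the call began, along the tool's axes at that moment; what a row does not reach only later rows make up. A row lasts 1/10 s, in which the tool goes at most 50 mm and 8.59 degrees, less where a joint would pass 70% of its speed; a pose out of reach is approached as far as the arm can. A call with a gripper value outside its range is refused whole. The fingers move at their own pace and stop on an object; the grip force is fixed at half the most. Time passes only in rows, so rows that repeat a pose let the fingers close. It gives the time, the measured TCP pose, the force, the opening and the grip force at its end, in the units of the state.
- bot.get_state(): the state, without advancing time (a new reading comes with each control period).
- bot.grab_frame(name): name is "scene" or "top" or "wrist"; returns the picture (384x512x3 uint8, blue, green, red); there is no depth.
- bot.get_calibration(name): a dict with "mtx" (3x3 intrinsics, pixels), "cam_to_world" (4x4, takes a point from camera to world coordinates); the wrist camera has in their place "tool_from_camera" (4x4, takes a point from camera to tool coordinates, whose origin is the TCP and whose axes are the flange's). Camera axes: x right, y up, looking along -z (the intrinsics and any distortion apply to the point x, -y, -z); pixel columns grow to the right and rows downward; lengths in m; the calibration is good to about 2 mm. A picture is of the moment at which its call begins: read the wrist's pose just before it. get_calibration takes no time and is no camera call.
- bot.hand_in(): hands the job in; it is judged then, once.
The state is a dict: "clock": time; "qpos": joint angles; "joint_velocities": joint speeds; "effort": joint torques, N m; "eef_pos": TCP position; "eef_rot": TCP orientation; "contact_force": force on the tool from outside, world axes, zero at the start; "ft_torque": the same for the moment, N m; "opening": finger opening in m; "grasp_force": force on a finger pad.
Only numpy, scipy, OpenCV 4.12 (cv2) and the standard library are available. Lean on these libraries where they do the work, as an engineer would, in place of code of your own. Each camera call takes 0.05 s, during which the arm holds its last target. There are 200 camera calls.

### The job

The mortar's wooden stand rocks because its far right foot (the one away from the robot, towards its right) is short. With the fingertips push the wooden wedge along the table, thin edge first, under that foot until it is snug and bears weight, without jacking the stand up, and then press down on the corner above the foot to make sure that it no longer dips. Push on if it still does; pick nothing up, leave the stand where it is and the other things alone, and finish clear of everything.

Things in the scene. Friction and masses are not known exactly. Their poses are not given: they have to be found in the camera images.
- stand: loose wooden stand, 1.6 kg: board 150 (x) x 170 (y) mm, top 44 mm above the table, underside 26 mm; a brass mortar (93 mm wide, rim 134 mm above the table) is fixed on it at x -22, y +26 mm. Four round steel feet, 22 mm wide, at x +-58, y +-68 mm; the one at x +58, y -68 is short. It stands level on the other three. Origin: middle, at table height; z up; at zero yaw x points away from the robot
- corner (a point): point on the top of the stand's board straight above the short foot, 17 mm in from both edges, free to press. Unwedged, some 4 N down here tips the stand until the short foot strikes the table, so the corner dips 5 to 11 mm; wedged, it yields less than 2 mm
- short_foot (a point): point straight under the short foot at the height of the other feet's undersides; the foot ends in a round dome of 11 mm radius, whose lowest point hangs 5 to 11 mm above this point, differently each time and not given
- wedge: wooden wedge flat on the table, 100 mm long, 40 wide, rising evenly from 2 mm at the thin edge to 18 mm at the heel, 60 g. Origin: under the middle of the thin edge; x points from heel to thin edge. It starts 25 to 50 mm from the foot, pointing roughly at it. It slides with under 1 N until the foot bears on it, then the push rises to several N; past 6 to 9 N it jacks the stand. It stays where left
- wedge_heel (a point): middle of the wedge's upright flat heel face (40 mm wide, 18 mm high), 9 mm up
- weight: brass balance weight, 34 mm wide, 44 mm high, bystander; origin under its centre
- dropper: dropper bottle, 34 mm wide, 102 mm high, bystander; origin under its centre
- mug: tea mug, 82 mm wide, 91 mm high, bystander; origin under its centre
- stamp: rubber stamp with a turned handle, 34 x 48 mm, 81 mm high, bystander; origin under its centre

How it is judged:
By the outcome, as a careful person would: the job done as asked, in the order asked, and still so for the second after the job is handed in, with the robot touching nothing.
It also fails if it takes over 48 s, if anything falls off the work surface, if the arm or the gripper's body presses on something with over 40 N, if the wrist force passes 120 N, or if a joint passes its speed limit or range.

## Working session

There is one attempt and no reset: what is moved stays moved. The work goes in short steps, Python scripts to look and compute and a tool call to move; the robot and the scene stay as the last step left them, time stands still between calls to the robot, and variables do not carry over. Pictures are saved under pics/ and viewed, at most 10 in all, crops included, and the job is handed in when it is done.

Besides the shell and the picture viewer there is one more tool, called in YAML: its name, and indented under it one key for each argument. move_arm: Moves the arm, as the interface text tells. Its arguments: {"type":"object","properties":{"plan":{"type":"array","items":{"type":"number"}}},"required":["plan"]}

```bash
mkdir -p pics; ls
python3 - <<'E'
from cell import bot
import cv2,numpy as np
np.set_printoptions(precision=4,suppress=True)
s=bot.get_state();print(s)
for n in("scene","top"):
    cv2.imwrite(f"pics/{n}0.png",bot.grab_frame(n))
    c=bot.get_calibration(n);print(n,c)
a=[cv2.imread(f"pics/{n}0.png") for n in("scene","top")]
E
```

```text
pics
{'clock': 0.0, 'qpos': array([ 1.2713,  0.309 ,  1.6352,  0.    ,  1.1997, -0.0697]), 'joint_velocities': array([ 0.001 , -0.0011, -0.0003, -0.0003,  0.0008,  0.0012]), 'effort': array([ -0.0003, -41.5248, -27.6666,  -0.    ,   0.01  ,  -0.    ]), 'eef_pos': array([0.1421, 0.6078, 0.2301]), 'eef_rot': array([ 0.1146,  0.9934, -0.0011, -0.0002]), 'contact_force': array([-0.4145,  0.122 ,  0.1202]), 'ft_torque': array([ 0.0309,  0.0383, -0.0159]), 'grasp_force': 0.0, 'opening': 0.08553287672967763}
scene {'mtx': array([[362.3992,   0.    , 256.6932],
       [  0.    , 362.3992, 193.8644],
       [  0.    ,   0.    ,   1.    ]]), 'cam_to_world': array([[ 0.8036,  0.2477, -0.5412,  0.0488],
       [-0.5951,  0.3476, -0.7246, -0.5162],
       [ 0.0086,  0.9043,  0.4267,  0.4335],
       [ 0.    ,  0.    ,  0.    ,  1.    ]])}
top {'mtx': array([[488.4195,   0.    , 262.0307],
       [  0.    , 488.4195, 190.0882],
       [  0.    ,   0.    ,   1.    ]]), 'cam_to_world': array([[ 0.0254,  0.9854, -0.1684,  0.3001],
       [-0.9995,  0.0283,  0.0147,  0.0937],
       [ 0.0193,  0.1679,  0.9856,  1.4419],
       [ 0.    ,  0.    ,  0.    ,  1.    ]])}
```

View pics/top0.png

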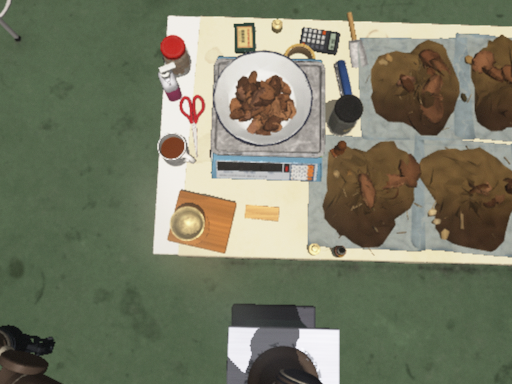

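View pics/scene0.png

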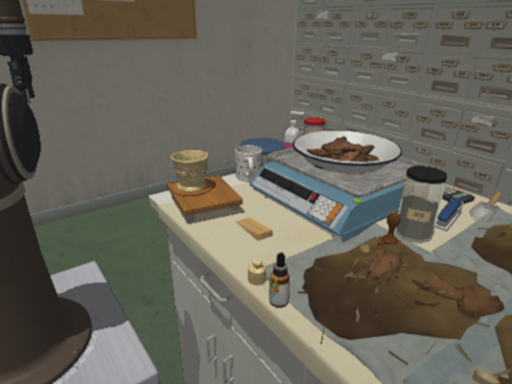

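The top view shows the stand at about (170–236, 192–252), and the wedge at about (245–280, 206–220) with its heel on the right. I'll measure both more precisely now.

```bash
cat > h.py <<'E'
from cell import bot
import cv2,numpy as np
np.set_printoptions(precision=4,suppress=True)
def ray(n,uv):
    c=bot.get_calibration(n);K=c["mtx"];T=c["cam_to_world"]
    d=np.array([(uv[0]-K[0,2])/K[0,0],-(uv[1]-K[1,2])/K[1,1],-1.])
    return T[:3,3],T[:3,:3]@d
def plane(n,uv,z):
    o,d=ray(n,uv);return o+d*(z-o[2])/d[2]
def proj(n,p):
    c=bot.get_calibration(n);K=c["mtx"];T=np.linalg.inv(c["cam_to_world"])
    q=T[:3,:3]@np.asarray(p)+T[:3,3];return np.array([K[0,2]+K[0,0]*q[0]/-q[2],K[1,2]-K[1,1]*q[1]/-q[2]])
E
python3 - <<'E'
from h import *
im=cv2.imread("pics/top0.png");hsv=cv2.cvtColor(im,cv2.COLOR_BGR2HSV)
for p in((215,225),(262,212),(255,230),(188,222)):print(p,hsv[p[1],p[0]])
def rect(m,roi,z):
    k=np.zeros_like(m);x0,y0,x1,y1=roi;k[y0:y1,x0:x1]=m[y0:y1,x0:x1]
    c=max(cv2.findContours(k,0,2)[0],key=cv2.contourArea)
    P=np.array([plane("top",q[0],z)[:2] for q in c])
    r=cv2.minAreaRect((P*1000).astype(np.float32));print(r,cv2.boxPoints(r).round(1).tolist())
m=((hsv[...,0]<18)&(hsv[...,1]>140)).astype(np.uint8)*255
rect(m,(155,180,242,260),.044)
m2=((hsv[...,1]>85)&(hsv[...,0]<25)).astype(np.uint8)*255
rect(m2,(240,200,290,226),.009)
a=cv2.resize(im[180:262,160:300],None,fx=5.5,fy=5.5,interpolation=cv2.INTER_CUBIC)
cv2.imwrite("pics/c1.png",a)
s=cv2.imread("pics/scene0.png");cv2.imwrite("pics/c2.png",cv2.resize(s[140:320,150:310],None,fx=3.3,fy=3.3,interpolation=cv2.INTER_CUBIC))
E
```

```text
(215, 225) [ 14 161 196]
(262, 212) [ 18 125 226]
(255, 230) [ 23  34 239]
(188, 222) [ 30  40 249]
((444.35223388671875, 242.51718139648438), (165.05209350585938, 146.22752380371094), 78.97252655029297) [[356.79998779296875, 175.5], [500.29998779296875, 147.5], [531.9000244140625, 309.5], [388.3999938964844, 337.5]]
((478.4176025390625, 71.72489929199219), (98.08197021484375, 40.11848449707031), 86.36830139160156) [[455.29998779296875, 24.100000381469727], [495.29998779296875, 21.5], [501.5, 119.4000015258789], [461.5, 121.9000015258789]]
```

View pics/c1.png

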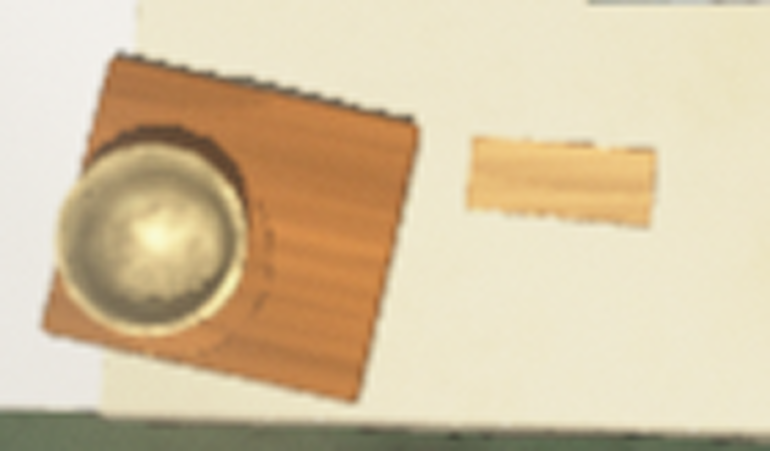

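View pics/c2.png

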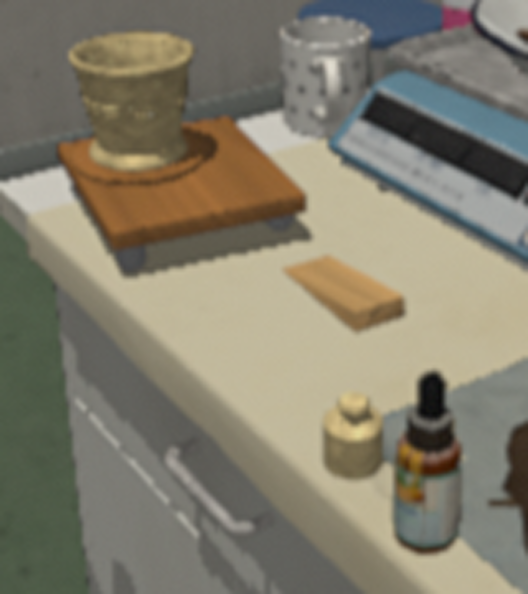

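The stand's yaw is about -11°, with the short foot at about (488, 166) mm. The wedge's heel is at (475, 21.5) and its thin edge at (482, 122), heading 4° off +y. The measured sizes agree with the given ones: board 150×170, wedge 100×40. I'll push along tool x with the fingers shut.

```bash
cat >> h.py <<'E'
from scipy.spatial.transform import Rotation as R
def go(p,ang):
    """print shift (cm) and turn (6 deg units) to TCP p, tool x heading ang deg from +y towards +x, tool down"""
    s=bot.get_state();C=R.from_quat(s["eef_rot"]);a=np.radians(ang)
    x=np.array([np.sin(a),np.cos(a),0]);z=np.array([0,0,-1.])
    T=R.from_matrix(np.c_[x,np.cross(z,x),z])
    print("t",s["clock"],"shift",C.inv().apply(np.array(p)-s["eef_pos"])*100,"turn",np.degrees((C.inv()*T).as_rotvec())/6)
E
python3 -c "
from h import *
go([.4736,-.0024,.2],4.5)"
```

```text
t 0.1 shift [-46.1733 -51.862    3.1187] turn [-0.0179  0.0135 13.5555]
```

move_arm:
  plan: [0, -46.2, -51.9, 0, 0, 0, 13.5, 0, -46.2, -51.9, 0, 0, 0, 13.5, 0, -46.2, -51.9, 0, 0, 0, 13.5, 0, -46.2, -51.9, 0, 0, 0, 13.5, 0, -46.2, -51.9, 0, 0, 0, 13.5]

```text
clock: 0.6
eef_pos: [0.262, 0.3868, 0.2308]
eef_rot: [0.473, 0.881, -0.0, 0.0]
contact_force: [1.2, -0.6, 0.4]
opening: 0.0123
grasp_force: 0.0
```

```bash
python3 -c "
from h import *
go([.4736,-.0024,.2],4.5)"
```

```text
t 0.6 shift [-44.134   -3.8789   3.1002] turn [-0.0034  0.0058  6.343 ]
```

move_arm:
  plan: [0, -44.1, -3.9, 1, 0, 0, 6.3, 0, -44.1, -3.9, 1, 0, 0, 6.3, 0, -44.1, -3.9, 1, 0, 0, 6.3, 0, -44.1, -3.9, 1, 0, 0, 6.3, 0, -44.1, -3.9, 1, 0, 0, 6.3]

```text
clock: 1.1
eef_pos: [0.3824, 0.168, 0.2255]
eef_rot: [0.732, 0.681, 0.0, 0.0]
contact_force: [0.8, 0.2, -0.3]
opening: 0.0002
grasp_force: 0.0
```

```bash
python3 -c "
from h import *
go([.4736,-.0024,.2],4.5)"
```

```text
t 1.1 shift [-16.3336  10.3243   2.5509] turn [ 0.003  -0.0022  0.0581]
```

move_arm:
  plan: [0, -16.3, 10.3, 3, 0, 0, 0, 0, -16.3, 10.3, 3, 0, 0, 0, 0, -16.3, 10.3, 8, 0, 0, 0, 0, -16.3, 10.3, 12, 0, 0, 0, 0, -16.3, 10.3, 13, 0, 0, 0]

```text
clock: 1.6
eef_pos: [0.4754, -0.0013, 0.0965]
eef_rot: [0.732, 0.682, 0.001, 0.001]
contact_force: [0.5, 0.4, 0.2]
opening: 0.0005
grasp_force: 0.0
```

Run:
```python
from h import *
go([.4736,-.0024,.01],4.5)
s=bot.get_state();im=bot.grab_frame("wrist");cv2.imwrite("pics/w1.png",im)
print(s["eef_pos"],s["contact_force"],bot.get_calibration("wrist"))
```

```text
t 1.6 shift [-0.116  -0.202   8.6499] turn [0.037  0.0016 0.0757]
[ 0.4754 -0.0013  0.0965] [0.5447 0.4193 0.1862] {'mtx': array([[342.9243,   0.    , 255.3965],
       [  0.    , 342.9243, 192.6813],
       [  0.    ,   0.    ,   1.    ]]), 'tool_from_camera': array([[-0.0005,  0.9581,  0.2863,  0.074 ],
       [ 1.    ,  0.0007, -0.0007, -0.0011],
       [-0.0008,  0.2863, -0.9581, -0.1437],
       [ 0.    ,  0.    ,  0.    ,  1.    ]])}
```

View pics/w1.png

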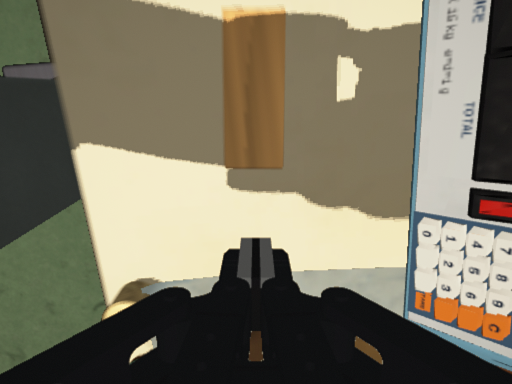

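The wrist view shows the wedge heel at columns 225–283, row 167, centred on the fingers and parallel to tool x. I'll descend behind it.

move_arm:
  plan: [0, 0, 0, 4, 0, 0, 0, 0, 0, 0, 7, 0, 0, 0, 0, 0, 0, 8.6, 0, 0, 0, 0, 0, 0, 8.6, 0, 0, 0, 0, 0, 0, 8.6, 0, 0, 0]

```text
clock: 2.15
eef_pos: [0.4733, 0.0009, 0.0109]
eef_rot: [0.731, 0.682, -0.0, -0.0]
contact_force: [-0.6, -0.2, -0.8]
opening: -0.0
grasp_force: 0.0
```

```bash
python3 -c "
from h import *
go([.4754,-.0013,.008],4.5)"
```

```text
t 2.15 shift [-0.2017  0.2255  0.2894] turn [-0.0059 -0.0001  0.0945]
```

move_arm:
  plan: [0, 1.0, 0.2, 0.2, 0, 0, 0, 0, 1.8, 0.2, 0.2, 0, 0, 0, 0, 2.6, 0.2, 0.2, 0, 0, 0, 0, 3.4, 0.2, 0.2, 0, 0, 0, 0, 4.2, 0.2, 0.2, 0, 0, 0]

```text
clock: 2.65
eef_pos: [0.4786, 0.0434, 0.0093]
eef_rot: [0.731, 0.683, 0.0, 0.0]
contact_force: [-0.5, -0.7, 0.6]
opening: -0.0001
grasp_force: 0.2
```

move_arm:
  plan: [0, 0.5, 0, 0, 0, 0, 0, 0, 1.0, 0, 0, 0, 0, 0, 0, 1.4, 0, 0, 0, 0, 0, 0, 1.8, 0, 0, 0, 0, 0, 0, 1.8, 0, 0, 0, 0, 0]

```text
clock: 3.15
eef_pos: [0.4795, 0.0609, 0.0087]
eef_rot: [0.731, 0.683, 0.0, -0.0]
contact_force: [1.0, -0.2, 0.4]
opening: 0.0002
grasp_force: 0.0
```

Run:
```python
from h import *
for n in("top","wrist"):cv2.imwrite(f"pics/{n}2.png",bot.grab_frame(n))
s=bot.get_state();print(s["eef_pos"],s["contact_force"])
a=cv2.resize(cv2.imread("pics/top2.png")[180:240,200:300],(500,300),interpolation=cv2.INTER_CUBIC)
b=cv2.resize(cv2.imread("pics/wrist2.png")[:280],(512,280))
c=np.zeros((600,512,3),np.uint8);c[:300,:500]=a;c[320:]=b;cv2.imwrite("pics/m2.png",c)
```

```text
[0.4794 0.0605 0.0087] [ 0.1526 -0.31    0.604 ]
```

View pics/m2.png

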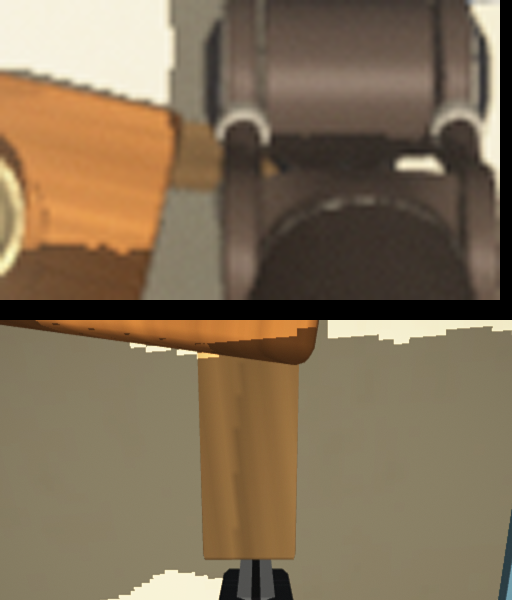

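The wedge is still aligned, and its thin edge is just passing under the foot. I'll keep pushing in small steps and watch the force.

move_arm:
  plan: [0, 0.3, 0, 0, 0, 0, 0, 0, 0.6, 0, 0, 0, 0, 0, 0, 0.9, 0, 0, 0, 0, 0, 0, 1.1, 0, 0, 0, 0, 0, 0, 1.1, 0, 0, 0, 0, 0]

```text
clock: 3.75
eef_pos: [0.4803, 0.0717, 0.0088]
eef_rot: [0.731, 0.682, 0.0, -0.0]
contact_force: [0.0, 0.1, -0.8]
opening: 0.0001
grasp_force: 0.0
```

move_arm:
  plan: [0, 0.1, 0, 0, 0, 0, 0, 0, 0.2, 0, 0, 0, 0, 0, 0, 0.3, 0, 0, 0, 0, 0, 0, 0.4, 0, 0, 0, 0, 0, 0, 0.4, 0, 0, 0, 0, 0]

```text
clock: 4.25
eef_pos: [0.4806, 0.0756, 0.0088]
eef_rot: [0.731, 0.682, 0.0, -0.0]
contact_force: [-0.7, -1.1, -0.3]
opening: 0.0002
grasp_force: 0.0
```

move_arm:
  plan: [0, 0.1, 0, 0, 0, 0, 0, 0, 0.2, 0, 0, 0, 0, 0, 0, 0.3, 0, 0, 0, 0, 0, 0, 0.4, 0, 0, 0, 0, 0, 0, 0.4, 0, 0, 0, 0, 0]

```text
clock: 4.75
eef_pos: [0.4808, 0.0796, 0.0088]
eef_rot: [0.731, 0.682, 0.0, -0.0]
contact_force: [-0.4, 0.1, -0.1]
opening: -0.0
grasp_force: 0.0
```

move_arm:
  plan: [0, 0.1, 0, 0, 0, 0, 0, 0, 0.2, 0, 0, 0, 0, 0, 0, 0.3, 0, 0, 0, 0, 0, 0, 0.3, 0, 0, 0, 0, 0]

```text
clock: 5.15
eef_pos: [0.4811, 0.0826, 0.0088]
eef_rot: [0.731, 0.682, 0.0, -0.0]
contact_force: [-0.3, -0.1, -0.1]
opening: 0.0001
grasp_force: 0.0
```

move_arm:
  plan: [0, 0.1, 0, 0, 0, 0, 0, 0, 0.2, 0, 0, 0, 0, 0, 0, 0.3, 0, 0, 0, 0, 0, 0, 0.3, 0, 0, 0, 0, 0]

```text
clock: 5.55
eef_pos: [0.4813, 0.0856, 0.0088]
eef_rot: [0.731, 0.682, 0.0, -0.0]
contact_force: [0.3, 0.1, -0.2]
opening: -0.0003
grasp_force: 0.0
```

move_arm:
  plan: [0, 0.1, 0, 0, 0, 0, 0, 0, 0.2, 0, 0, 0, 0, 0, 0, 0.3, 0, 0, 0, 0, 0, 0, 0.3, 0, 0, 0, 0, 0]

```text
clock: 5.95
eef_pos: [0.4815, 0.0886, 0.0088]
eef_rot: [0.731, 0.682, 0.0, -0.0]
contact_force: [0.7, 0.1, -0.5]
opening: -0.0003
grasp_force: 0.0
```

move_arm:
  plan: [0, 0.1, 0, 0, 0, 0, 0, 0, 0.2, 0, 0, 0, 0, 0, 0, 0.3, 0, 0, 0, 0, 0, 0, 0.3, 0, 0, 0, 0, 0]

```text
clock: 6.35
eef_pos: [0.4817, 0.0916, 0.0088]
eef_rot: [0.731, 0.682, 0.0, -0.0]
contact_force: [0.6, -1.2, -0.4]
opening: -0.0
grasp_force: 0.0
```

move_arm:
  plan: [0, 0.1, 0, 0, 0, 0, 0, 0, 0.2, 0, 0, 0, 0, 0, 0, 0.3, 0, 0, 0, 0, 0, 0, 0.3, 0, 0, 0, 0, 0]

```text
clock: 6.75
eef_pos: [0.4818, 0.0941, 0.0088]
eef_rot: [0.731, 0.683, -0.0, 0.0]
contact_force: [0.8, -3.3, 1.0]
opening: -0.0001
grasp_force: 1.4
```

Run:
```python
from h import *
cv2.imwrite(f"pics/w3.png",bot.grab_frame("wrist")); s=bot.get_state();print(s["eef_pos"],s["contact_force"])
b=cv2.imread("pics/w3.png")[:280];a=bot.grab_frame("scene");cv2.imwrite("pics/s3.png",a)
a=cv2.resize(a[150:240,160:310],(510,306),interpolation=cv2.INTER_CUBIC)
c=np.zeros((590,512,3),np.uint8);c[:306,:510]=a;c[310:]=b;cv2.imwrite("pics/m3.png",c)
```

```text
[0.4818 0.0942 0.0088] [-0.3096 -2.6493  0.6863]
```

View pics/m3.png

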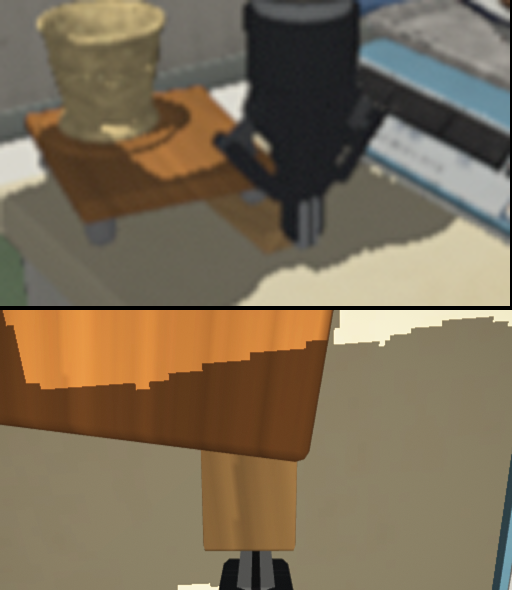

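Contact: the wedge is well under the foot and the push has risen to about 3 N. I'll continue in millimetre steps.

move_arm:
  plan: [0, 0.05, 0, 0, 0, 0, 0, 0, 0.1, 0, 0, 0, 0, 0, 0, 0.1, 0, 0, 0, 0, 0]

```text
clock: 7.15
eef_pos: [0.4818, 0.0951, 0.0088]
eef_rot: [0.731, 0.682, -0.0, 0.0]
contact_force: [-0.7, -4.9, 2.1]
opening: 0.0002
grasp_force: 2.4
```

move_arm:
  plan: [0, -0.5, 0, 0, 0, 0, 0, 0, -2, 0, 0, 0, 0, 0, 0, -3, 0, -2, 0, 0, 0, 0, -3, 0, -6, 0, 0, 0, 0, -3, 0, -9, 0, 0, 0]

```text
clock: 7.65
eef_pos: [0.4801, 0.0657, 0.1001]
eef_rot: [0.731, 0.682, 0.001, -0.0]
contact_force: [1.7, 0.3, -0.5]
opening: 0.0
grasp_force: 0.0
```

Run:
```python
from h import *
im=bot.grab_frame("top");cv2.imwrite("pics/t4.png",im);hsv=cv2.cvtColor(im,cv2.COLOR_BGR2HSV)
s=bot.get_state();w=bot.grab_frame("wrist");cv2.imwrite("pics/w4.png",w)
C=R.from_quat(s["eef_rot"]);print(s["eef_pos"])
# expected corner of board and pressing point in wrist image
c=bot.get_calibration("wrist");T=np.linalg.inv(c["tool_from_camera"]);K=c["mtx"]
ex=np.array([.9815,-.1915,0]);ey=np.array([.1915,.9815,0]);o=np.array([.4446,.2436,.044])
for x,y in((.075,-.085),(.058,-.068),(-.075,-.085)):
    p=o+x*ex+y*ey;q=C.inv().apply(p-s["eef_pos"]);q=T[:3,:3]@q+T[:3,3]
    u=[K[0,2]+K[0,0]*q[0]/-q[2],K[1,2]-K[1,1]*q[1]/-q[2]];print(p,u)
    if abs(u[0])<2000:cv2.circle(w,(int(u[0]),int(u[1])),4,(0,255,0),1)
cv2.imwrite("pics/m4.png",w)
go([.4885,.1658,.09],4.5)
```

```text
[0.4842 0.0661 0.1049]
[0.5019 0.1458 0.044 ] [np.float64(277.2782620099169), np.float64(78.18131481879777)]
[0.4885 0.1658 0.044 ] [np.float64(251.0707023308189), np.float64(41.93869579710304)]
[0.3547 0.1745 0.044 ] [np.float64(6.216849103280765), np.float64(42.813887111931194)]
t 7.75 shift [ 9.9669 -0.29    1.3533] turn [ 0.0993 -0.0258  0.086 ]
```

View pics/m4.png

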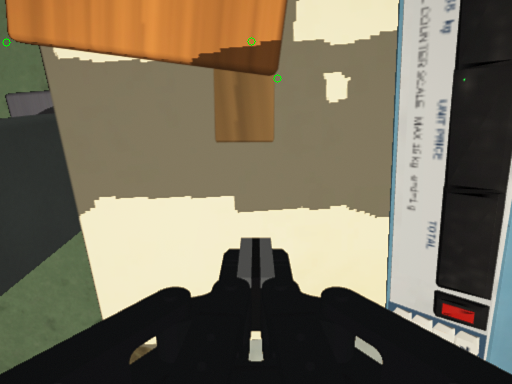

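The wrist view confirms the model: the predicted corner is at (277, 78) and the seen one at about (277, 75), so the stand hasn't moved. Next I'll go over the corner and press.

move_arm:
  plan: [0, 5, -0.2, 0.5, 0, 0, 0, 0, 9, -0.2, 1, 0, 0, 0, 0, 10, -0.2, 2, 0, 0, 0, 0, 10, -0.2, 3.5, 0, 0, 0, 0, 10, -0.2, 4, 0, 0, 0]

```text
clock: 8.25
eef_pos: [0.4825, 0.1654, 0.0563]
eef_rot: [0.731, 0.683, -0.002, -0.001]
contact_force: [-0.5, -0.7, -0.9]
opening: -0.0001
grasp_force: 0.0
```

```bash
python3 -c "
from h import *
bot.grab_frame('top');bot.grab_frame('top')
go([.4885,.1658,.046],4.5);s=bot.get_state();print(s['eef_pos'],s['contact_force'])"
```

```text
t 8.35 shift [0.1408 0.5528 1.0976] turn [-0.0375  0.0104  0.0918]
[0.4829 0.1648 0.057 ] [-0.5213 -0.0067  0.2126]
```

move_arm:
  plan: [0, 0.1, 0.5, 0.4, 0, 0, 0, 0, 0.1, 0.5, 0.9, 0, 0, 0, 0, 0.1, 0.5, 1.1, 0, 0, 0, 0, 0.1, 0.5, 1.1, 0, 0, 0]

```text
clock: 8.75
eef_pos: [0.4896, 0.1657, 0.0476]
eef_rot: [0.731, 0.682, -0.0, -0.0]
contact_force: [-0.5, 1.1, -0.4]
opening: -0.0
grasp_force: 0.0
```

move_arm:
  plan: [0, 0, 0, 0.1, 0, 0, 0, 0, 0, 0, 0.1, 0, 0, 0]

```text
clock: 8.95
eef_pos: [0.4898, 0.166, 0.0469]
eef_rot: [0.731, 0.682, 0.0, 0.0]
contact_force: [-0.2, -0.3, 0.1]
opening: 0.0001
grasp_force: 0.0
```

move_arm:
  plan: [0, 0, 0, 0.1, 0, 0, 0, 0, 0, 0, 0.1, 0, 0, 0]

```text
clock: 9.15
eef_pos: [0.4898, 0.166, 0.0458]
eef_rot: [0.731, 0.682, 0.0, 0.0]
contact_force: [0.4, 0.2, 0.1]
opening: 0.0
grasp_force: 0.0
```

move_arm:
  plan: [0, 0, 0, 0.1, 0, 0, 0, 0, 0, 0, 0.1, 0, 0, 0]

```text
clock: 9.35
eef_pos: [0.4897, 0.166, 0.0447]
eef_rot: [0.731, 0.682, -0.0, -0.0]
contact_force: [-0.1, -0.3, 0.9]
opening: 0.0001
grasp_force: 0.0
```

move_arm:
  plan: [0, 0, 0, 0.1, 0, 0, 0, 0, 0, 0, 0.1, 0, 0, 0]

```text
clock: 9.55
eef_pos: [0.4899, 0.166, 0.0439]
eef_rot: [0.731, 0.682, 0.0, 0.0]
contact_force: [0.5, -0.5, 0.7]
opening: 0.0
grasp_force: 0.5
```

move_arm:
  plan: [0, 0, 0, 0.1, 0, 0, 0, 0, 0, 0, 0.1, 0, 0, 0]

```text
clock: 9.75
eef_pos: [0.49, 0.166, 0.0438]
eef_rot: [0.731, 0.682, -0.0, -0.0]
contact_force: [-2.5, 0.2, 6.8]
opening: 0.0001
grasp_force: 3.7
```

move_arm:
  plan: [0, 0, 0, 0.1, 0, 0, 0, 0, 0, 0, 0.1, 0, 0, 0, 0, 0, 0, 0.1, 0, 0, 0]

```text
clock: 10.05
eef_pos: [0.4901, 0.166, 0.0436]
eef_rot: [0.731, 0.682, -0.0, -0.0]
contact_force: [-4.1, -1.6, 14.1]
opening: 0.0002
grasp_force: 6.6
```

At 14 N the corner yields only 0.3 mm, so it's firm. Now lift straight up and move clear.

move_arm:
  plan: [0, 0, 0, -0.3, 0, 0, 0, 0, 0, 0, -1, 0, 0, 0, 0, 0, 0, -5, 0, 0, 0, 0, 0, 0, -10, 0, 0, 0, 0, 0, 0, -15, 0, 0, 0]

```text
clock: 10.55
eef_pos: [0.4889, 0.1658, 0.1927]
eef_rot: [0.731, 0.682, -0.001, -0.0]
contact_force: [1.0, -0.6, -0.2]
opening: 0.0003
grasp_force: 0.0
```

move_arm:
  plan: [0, -5, 0, -3, 0, 0, 0, 0, -10, 0, -6, 0, 0, 0, 0, -15, -3, -6, 0, 0, 0, 0, -18, -6, -6, 0, 0, 0, 0, -18, -6, -6, 0, 0, 0]

```text
clock: 11.05
eef_pos: [0.4147, -0.0118, 0.2518]
eef_rot: [0.732, 0.681, -0.001, -0.0]
contact_force: [-0.2, 0.7, -0.1]
opening: -0.0
grasp_force: 0.0
```

Run:
```python
from h import *
a=bot.grab_frame("scene");t=bot.grab_frame("top");s=bot.get_state();print(s["clock"],s["eef_pos"],s["contact_force"])
t=cv2.resize(t[180:262,150:300],None,fx=3.4,fy=3.4,interpolation=cv2.INTER_CUBIC);a=cv2.resize(a[145:235,150:300],None,fx=3.4,fy=3.4,interpolation=cv2.INTER_CUBIC)
cv2.imwrite("pics/m5.png",np.vstack([t,a]))
```

```text
11.15 [ 0.4165 -0.0105  0.2519] [ 0.8139  0.3776 -0.1051]
```

View pics/m5.png

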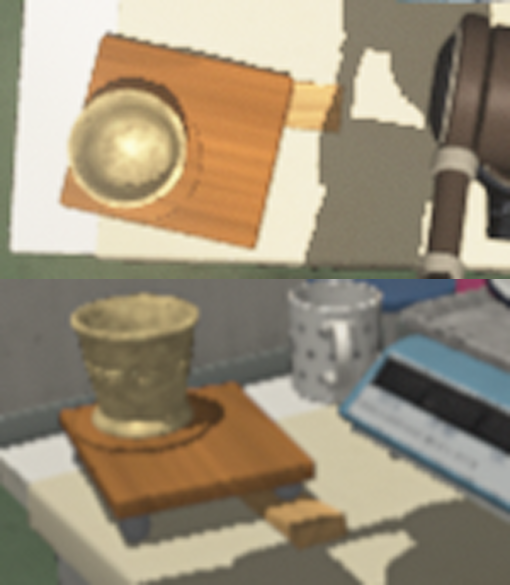

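The wedge sits under the foot, the stand is level and hasn't moved, and the arm is clear.

```bash
python3 -c "
from cell import bot
print(bot.hand_in())"
```

```text
the job is handed in; nothing more can be done
None
```

The wedge is snug under the short foot (final push about 5 N), the corner dipped only about 0.3 mm under 14 N, the stand did not visibly move, and I handed the job in at about 11 s with the arm clear of everything.

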